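# Close the tea tin and lift off its outer lid

### The job

Put the clay moisture disc flat inside the green tea tin, then pick up the two nested lids together (the wooden stem carries both), lower them onto the tin until the wooden inner lid is fully home, and let go. Then lift the metal outer lid off alone, leaving the inner lid seated and undisturbed, and finish while still holding the outer lid level in the air, at least 8 cm above where it sat, touching nothing else. The lids stay nested until they are on the tin, and the tin, bowl, espresso cup and milk jug stay where they stand.

Things in the scene. Friction and masses are not known exactly. Their poses are not given: they have to be found in the camera images.
- tin: Low round green tea tin standing open on the counter, loose, about 0.7 kg: 120 mm outer diameter, 48 mm high, 4 mm wall and 4 mm floor, so the mouth is 112 mm wide and 44 mm deep. Origin: centre of the underside, z up.
- inner_lid: Wooden inner lid, 0.16 kg, standing on its plug, outer lid on it. Heights: plug 0-14 mm (diameter 107, chamfered foot; enters the tin), flange 14-18 mm (diameter 120; rests on the tin's rim), cone to 27 mm, stem (diameter 18) to 66 mm. Lifted by the stem, it carries the outer lid along. Origin: centre of the plug's underside, z up; fully home it is 34 mm above the tin's origin.
- stem_top (a point): Top centre of the inner lid's upright stem, 66 mm above that lid's origin. The top 25 mm of the stem stick out of the black collar and can be pinched from above.
- outer_lid: Aluminium outer lid, 0.12 kg, loose over the inner lid: disc of diameter 134 mm, top at 14 mm, with a skirt down to 0, and a black upright collar (outer diameter 44, bore 33 mm) from 14 to 34 mm, through which the stem passes. Held by the collar it lifts off alone; it clears the stem after 59 mm. Origin: centre of the skirt's lower edge, z up; nested it is 7 mm above the inner lid's origin.
- collar_top (a point): Centre of the black collar's top edge, 34 mm above the outer lid's origin.
- clay_disc: Reddish-brown fired clay disc lying flat on the counter, 34 mm in diameter, 7 mm thick, 25 g. Origin: centre of the underside, z up.
- clay_disc_center (a point): Centre of the clay disc, 3.5 mm above its underside.
- bowl: Bystander: dark wooden bowl, 120 mm across, 45 mm high. Origin: centre of its underside.
- espresso_cup: Bystander: white cup with a handle, 68 mm across, 55 mm high. Origin: centre of its underside.
- milk_jug: Bystander: steel milk jug with a handle, 84 mm across, 90 mm high. Origin: centre of its underside.
Mind the look-alikes: they are no part of the job. Leave any purple look-alike of the tin alone. What is shaped like the outer_lid but pink is not meant.

How it is judged:
By the outcome, as a careful person would: the job done as asked, in the order asked, and still so for the second after the job is handed in, while the arm keeps its last pose, push and grip.
It also fails if it takes over 54 s, if anything falls off the work surface, if the arm or the gripper's body presses on something with over 40 N, if the wrist force passes 120 N, or if a joint passes its speed limit or range.

### The arm

A 7-joint arm with a two-finger parallel gripper is mounted at the origin on the work surface. World frame = base frame: x ahead of the robot, y to its left, z up, the work surface at z = 0. Lengths are in mm, angles in rad, forces in N, time in s.
With the tool pointing down it reaches from about 400 to 875 mm from the base axis. Payload 4.4 kg.
Tool frame: the origin (TCP) lies midway between the tips of the shut fingers; the grasp point (between the pads) lies 19 mm behind it; z points along the fingers, y is the direction in which the jaws open and shut (so a half turn about z gives the same grasp; the last joint's range is limited). The gripper opens to 85 mm and grips with 20 to 120 N. Pads are 22 mm wide; open, the fingers measure 114 mm over their backs; the gripper's body (76 mm by 85 mm) begins 54 mm behind the grasp point. The pads swing forward as they close: fully open they stand 13 mm farther back than shut.
Start: joints at [1.119, 0.628, 0.038, 1.517, -0.027, 0.996, -0.02], TCP at [244.623, -602.227, 231.313] pointing down, gripper open.
Joint ranges: [-3.06, 3.06], [-0.37, 2.12], [-1.25, 1.32], [0.18, 2.47], [-1.1, 4.24], [0.23, 1.98], [-2.94, 2.94]. Speed limits (rad/s): [2.57, 2.57, 3.14, 3.14, 3.14, 3.14, 3.14].

### API

Orientations are given as [roll, pitch, yaw] about the fixed x, y, z axes, in that order (R = Rz(yaw) Ry(pitch) Rx(roll)).
In Python, from cell import ctrl, vision gives the robot as it stands.
- The arm moves only by the tool play_rows, never from a script. Its arguments are lists of equal length, an entry for each row: "slide": the shift along the tool's x, y, z in mm, a list of three; "turn": the turn about the tool's z in rad; "fingers": the opening, from 0 (shut) to 1 (fully open). A call has 1 to 5 rows; each row is the pose to reach, as a shift and turn from the pose measured when the call began, along the tool's axes at that moment; what a row does not reach only later rows make up. A row lasts 1/8 s, in which the tool goes at most 62.5 mm and 10.7 degrees, less where a joint would pass 70% of its speed; a pose out of reach is approached as far as the arm can. A call with a gripper value outside its range is refused whole. The fingers move at their own pace and stop on an object; the grip force is fixed at half the most. Time passes only in rows, so rows that repeat a pose let the fingers close. It gives the time, the measured TCP pose, the force and the opening at its end, in the units of the state.
- ctrl.read_state(): the state, without advancing time (a new reading comes with each control period).
- vision.get_image(name): name is "scene" or "top" or "wrist"; returns (picture, depth): 400x640x3 uint8, blue, green, red; 400x640 float32, mm along the optical axis (not along the pixel's ray), 0 where there is no reading.
- vision.camera_params(name): a dict with "fx", "fy", "cx", "cy" (pixels), "position" and "rotation" of the camera in the world. Camera axes: x right, y up, looking along -z (the intrinsics and any distortion apply to the point x, -y, -z); pixel columns grow to the right and rows downward; lengths in mm; the calibration is good to about 2 mm. A picture is of the moment at which its call begins: read the wrist's pose just before it. camera_params takes no time and is no camera call; for the wrist camera it gives the pose at the moment of the call.
- ctrl.finish_job(): hands the job in, once; it reports no verdict.
The state is a dict: "clock": time; "qpos": joint angles; "qd": joint speeds; "tau": joint torques, N m; "eef_pos": TCP position; "tool_rot": TCP orientation; "force": force on the tool from outside, world axes, zero at the start; "torque": the same for the moment, N m; "width": finger opening in mm.
Only numpy, scipy, OpenCV 4.12 (cv2) and the standard library are available. Lean on these libraries where they do the work, as an engineer would, in place of code of your own. Each camera call takes 0.05 s, during which the arm holds its last target.

## Working session

There is one attempt and no reset: what is moved stays moved. The work goes in short steps, Python scripts to look and compute and a tool call to move; the robot and the scene stay as the last step left them, time stands still between calls to the robot, and variables do not carry over. Pictures are saved under pics/ and viewed, and the job is handed in when it is done.

Besides the shell and the picture viewer there is one more tool, called after ">>>" by a JSON object that holds its "name" and its "arguments", one argument or row to a line. play_rows: Moves the arm, as the interface text tells. Its arguments: {"type":"object","properties":{"slide":{"type":"array"},"turn":{"type":"array"},"fingers":{"type":"array"}},"required":["slide","turn","fingers"]}

```bash
ls; mkdir -p pics; python3 - <<'E'
from cell import ctrl, vision
import cv2,numpy as np
s=ctrl.read_state();print(s)
for n in ["scene","top"]:
    p=vision.camera_params(n);print(n,p)
    im,d=vision.get_image(n);cv2.imwrite(f"pics/{n}0.png",im);np.savez(f"{n}0.npz",im=im,d=d)
E
```

```text
pics
{'clock': 0.0, 'qpos': array([ 1.11920258,  0.62932025,  0.0384576 ,  1.51837614, -0.02698756,
        0.99627134, -0.02000182]), 'qd': array([ 7.70288098e-04, -1.27107674e-03,  5.59141223e-04,  1.05367452e-03,
       -1.69737554e-05, -8.53443784e-04,  1.01241690e-03]), 'tau': array([ 1.08169967e-03, -5.63405800e+01,  1.22634351e+00, -1.93445796e+01,
        1.10841476e-02,  1.06432577e-02,  6.01275318e-06]), 'eef_pos': array([ 244.37422819, -601.64684244,  230.4035281 ]), 'tool_rot': array([-3.13973650e+00,  4.28126301e-05,  3.85785895e-01]), 'force': array([-0.45693944, -0.65910497,  0.34996063]), 'torque': array([-0.01300626, -0.04226069,  0.05701846]), 'width': 85.3253155245492}
scene {'fx': 404.769848062294, 'fy': 404.769848062294, 'cx': 320.691718913124, 'cy': 198.83736473986326, 'position': array([1090.7350461 , -650.96820492,  612.32128741]), 'rotation': array([0.99902421, 0.01993886, 0.62727582])}
top {'fx': 361.51952179878793, 'fy': 361.51952179878793, 'cx': 319.9793954853026, 'cy': 204.89473688789914, 'position': array([404.49848515,  15.87379321, 950.78149399]), 'rotation': array([ 0.20629572, -0.00173121, -1.43666048])}
```

View pics/scene0.png

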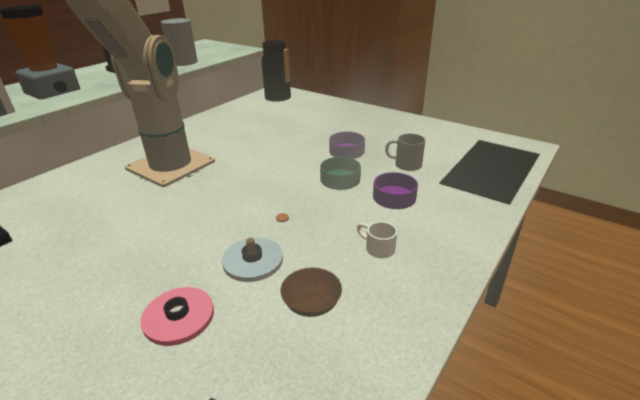

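View pics/top0.png

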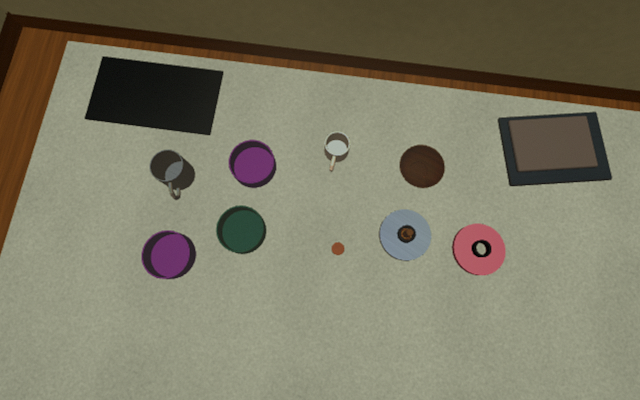

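The pictures show the green tin at top px (241,230), the clay disc at (338,249), the blue-grey nested lids at (405,235), and the pink lid and two purple tins as look-alikes. Next I'll measure them from depth.

```bash
cat > h.py <<'E'
import numpy as np,cv2
from scipy.spatial.transform import Rotation as R
from scipy.optimize import least_squares
def cloud(d,p,Rm=None):
    v,u=np.mgrid[0:d.shape[0],0:d.shape[1]]
    P=np.stack([(u-p['cx'])/p['fx']*d,-(v-p['cy'])/p['fy']*d,-d],-1)
    return P@R.from_euler('xyz',p['rotation']).as_matrix().T+p['position']
def circ(xy,r=None):
    c0=xy.mean(0)
    f=(lambda q:np.hypot(*(xy-q[:2]).T)-q[2]) if r is None else (lambda q:np.hypot(*(xy-q[:2]).T)-r)
    s=least_squares(f,[*c0,50] if r is None else c0,loss='soft_l1',f_scale=2.)
    return s.x
E
python3 - <<'E'
from cell import vision
from h import *
for n,boxes in [("top",dict(tin=(210,275,200,260),disc=(325,350,238,260),lid=(372,438,203,268))),("scene",dict(tin=(312,368,152,190),disc=(270,294,208,226),lid=(215,290,232,282)))]:
    z=np.load(n+"0.npz");d=z['d'];im=z['im'];C=cloud(d,vision.camera_params(n))
    for k,(a,b,c,e) in boxes.items():
        P=C[c:e,a:b].reshape(-1,3);D=d[c:e,a:b].ravel();B=im[c:e,a:b].reshape(-1,3).astype(int);ok=D>0;P=P[ok];B=B[ok]
        t=np.median(P[:,2]);
        print(n,k,"zs",np.percentile(P[:,2],[1,10,50,90,99]).round(1))
        if k=='tin':
            m=P[:,2]>40;print(m.sum(),circ(P[m,:2]),P[m,2].mean())
        if k=='lid':
            m=(P[:,2]>14)&(P[:,2]<28);q=P[m];print('all',q.mean(0));h=cv2.minEnclosingCircle(q[:,:2].astype(np.float32));print(h)
            for lo,hi in((30,48),(52,80)):
                q=P[(P[:,2]>lo)&(P[:,2]<hi)];print(lo,len(q),q.mean(0), cv2.minEnclosingCircle(q[:,:2].astype(np.float32)))
        if k=='disc':
            m=(B[:,2]-B[:,0])>40;q=P[m];print(len(q),q.mean(0),cv2.minEnclosingCircle(q[:,:2].astype(np.float32)))
E
```

```text
top tin zs [-4.  -1.8  1.7 29.  49. ]
277 [505.8042373  233.21344295  57.55833295] 46.96746944680339
top disc zs [-5.1 -2.8 -0.1  6.8  9.1]
136 [492.84700903 -19.82799399   5.82799538] ((492.9281311035156, -20.116657257080078), 17.33197593688965)
top lid zs [-4.5 -2.4  2.5 22.  61.1]
all [ 550.32543063 -186.12266767   20.01459962]
((551.6163330078125, -186.9832763671875), 67.13896179199219)
30 126 [ 550.20264487 -185.49217533   38.954956  ] ((551.7255859375, -186.68409729003906), 21.957868576049805)
52 52 [ 550.87280044 -185.95182239   63.63126   ] ((551.6690673828125, -186.7344512939453), 9.36818790435791)
scene tin zs [ 0.6  2.1 11.3 44.8 51.2]
315 [508.54032921 228.80182399  57.77843963] 46.59542249080008
scene disc zs [-0.1  1.1  2.9  9.4 11.3]
88 [497.5148793  -23.69139075   9.03860952] ((494.1427917480469, -23.50204086303711), 18.956600189208984)
scene lid zs [ 0.1  1.5 21.3 28.1 66.1]
all [ 562.62075191 -199.69249246   22.64211038]
((553.0823974609375, -191.40792846679688), 69.25694274902344)
30 256 [ 574.93440328 -198.74986627   39.97702331] ((608.47265625, -207.2523193359375), 76.63284301757812)
52 83 [ 556.41822319 -193.06563305   63.17186058] ((553.677978515625, -192.3550567626953), 10.482321739196777)
```

>>> {"name": "play_rows", "arguments": {
  "slide": [
    [41,-40,0],
    [82,-80,0],
    [123,-120,0],
    [164,-160,0],
    [205,-200,0]
  ],
  "turn": [0.11,0.22,0.33,0.44,0.55],
  "fingers": [0.7,0.6,0.6,0.6,0.6]
}}

```text
clock: 0.72
eef_pos: [359.6, -337.4, 230.6]
tool_rot: [-3.14, 0.001, -0.168]
force: [1.4, -0.3, -0.8]
width: 51.3
```

>>> {"name": "play_rows", "arguments": {
  "slide": [
    [14,-60,0],
    [28,-120,0],
    [42,-180,0],
    [56,-240,0],
    [70,-300,0]
  ],
  "turn": [-0.18,-0.36,-0.54,-0.72,-0.9],
  "fingers": [0.6,0.6,0.6,0.6,0.6]
}}

```text
clock: 1.35
eef_pos: [479.2, -51.4, 231.1]
tool_rot: [-3.14, -0.001, 0.738]
force: [1.5, -0.2, 0.6]
width: 51.6
```

```bash
cat >> h.py <<'E'
def shift(s,tgt,yaw):
    M=R.from_euler('xyz',s['tool_rot']).as_matrix()
    d=M.T@(np.array(tgt)-s['eef_pos'])
    t=-(yaw-s['tool_rot'][2]); t=(t+np.pi)%(2*np.pi)-np.pi
    print("clk",round(s['clock'],2),"pos",s['eef_pos'].round(1),"rot",s['tool_rot'].round(3),"F",s['force'].round(1),"slide",d.round(1),"turn",round(t,3),"rows",round(np.linalg.norm(d)/62.5,1),"w",round(s['width'],1))
E
python3 - <<'E'
from cell import ctrl
from h import *
s=ctrl.read_state();shift(s,[493,-21,200],np.pi/2);print(s['qpos'].round(2))
E
```

```text
clk 1.35 pos [479.2 -51.4 231.1] rot [-3.14e+00 -1.00e-03  7.38e-01] F [ 1.5 -0.2  0.6] slide [ 30.7 -13.1  31.2] turn -0.833 rows 0.7 w 51.6
[ 0.13  0.39 -0.1   1.97  0.05  0.78 -0.84]
```

>>> {"name": "play_rows", "arguments": {
  "slide": [
    [10,-4,8],
    [20,-9,16],
    [30,-13,30],
    [31,-13,31],
    [31,-13,31]
  ],
  "turn": [-0.18,-0.36,-0.54,-0.72,-0.83],
  "fingers": [0.55,0.55,0.55,0.55,0.55]
}}

```text
clock: 1.98
eef_pos: [493.0, -20.7, 199.6]
tool_rot: [-3.14, -0.002, 1.572]
force: [0.7, 0.7, -0.3]
width: 47.0
```

```bash
python3 - <<'E'
from cell import ctrl,vision
from h import *
s=ctrl.read_state();p=vision.camera_params("wrist");im,d=vision.get_image("wrist")
shift(s,[493,-21,200],np.pi/2);print(p)
cv2.imwrite("pics/w1.png",im);np.savez("w1.npz",im=im,d=d)
C=cloud(d,p);B=im.astype(int)
m=(B[...,2]-B[...,0]>40)&(d>0);n,l,st,ce=cv2.connectedComponentsWithStats(m.astype(np.uint8))
for i in range(1,n):
    if st[i,4]>100:
        q=C[l==i];print(st[i],q.mean(0),np.median(q,0),cv2.minEnclosingCircle(q[:,:2].astype(np.float32)))
E
```

```text
clk 1.98 pos [493.  -20.7 199.6] rot [-3.140e+00 -2.000e-03  1.572e+00] F [ 0.7  0.7 -0.3] slide [-0.3  0.  -0.4] turn 0.002 rows 0.0 w 47.0
{'fx': 287.3728325923397, 'fy': 287.3728325923397, 'cx': 316.24650284514917, 'cy': 201.82706185242515, 'position': array([493.07841089,  62.48053235, 342.522661  ]), 'rotation': array([-0.32946064,  0.00239185,  0.00201115])}
[305 165  28  27 563] [495.07460044 -21.93063421   7.03294363] [494.61273296 -21.99106131   7.08161968] ((494.4647521972656, -22.490446090698242), 16.91120719909668)
```

View pics/w1.png

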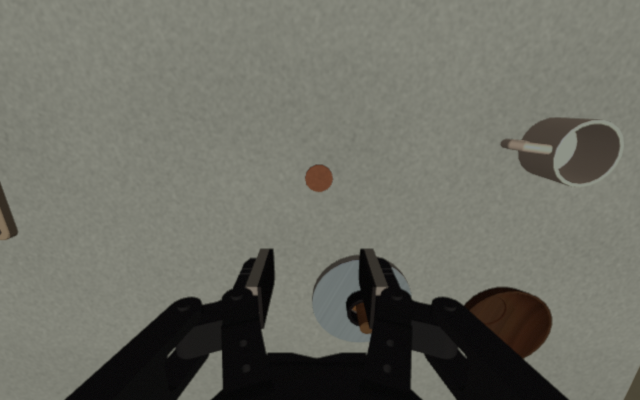

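```bash
python3 - <<'E'
from h import *
z=np.load("w1.npz");d=z['d'];p={'fx': 287.3728325923397, 'fy': 287.3728325923397, 'cx': 316.24650284514917, 'cy': 201.82706185242515, 'position': np.array([493.07841089,  62.48053235, 342.522661  ]), 'rotation': np.array([-0.32946064,  0.00239185,  0.00201115])}
C=cloud(d,p)-[493,-20.7,199.6]
m=(d>0)&(C[...,2]<60)&(C[...,2]>-100)&(np.abs(C[...,0])<60)&(abs(C[...,1])<40)
for lo in range(-10,50,3):
    k=m&(C[...,2]>=lo)&(C[...,2]<lo+3);q=C[k]
    if len(q):print(lo,len(q),q.min(0).round(1),q.max(0).round(1))
E
```

```text
-1 1 [23.7  1.9  1.7] [23.7  1.9  1.7]
2 38 [-23.6  -6.5   2.2] [23.7  9.   5. ]
5 111 [-30.1 -11.5   5.1] [30.  10.9  8. ]
8 168 [-35.7 -11.3   8. ] [35.4 11.3 11. ]
11 191 [-36.  -10.5  11. ] [37.2 11.6 14. ]
14 234 [-37.1 -11.   14. ] [37.1 11.3 17. ]
17 234 [-36.7 -11.4  17. ] [37.2 11.4 20. ]
20 253 [-36.9 -11.8  20. ] [37.2 11.4 23. ]
23 274 [-37.1 -10.7  23. ] [37.2 11.4 26. ]
26 280 [-36.9 -11.1  26. ] [37.4 11.3 29. ]
29 303 [-36.8 -11.6  29. ] [36.9 11.5 32. ]
32 324 [-37.1 -11.5  32. ] [37.3 11.5 35. ]
35 259 [-36.1 -11.1  35. ] [30.1 11.5 38. ]
38 603 [-30.  -11.9  38. ] [30.2 12.  41. ]
41 205 [-40.1  -9.1  41. ] [42.3 12.4 44. ]
44 346 [-45.9  -0.2  44. ] [46.  13.7 47. ]
47 666 [-54.5   5.5  47. ] [53.3 14.  50. ]
```

>>> {"name": "play_rows", "arguments": {
  "slide": [
    [-2,1.5,60],
    [-2,1.5,120],
    [-2,1.5,170],
    [-2,1.5,185],
    [-2,1.5,190]
  ],
  "turn": [0,0,0,0,0],
  "fingers": [0.55,0.55,0.55,0.55,0.55]
}}

```text
clock: 2.65
eef_pos: [494.4, -22.4, 9.6]
tool_rot: [-3.14, -0.002, 1.574]
force: [-1.1, 0.6, 0.4]
width: 47.2
```

```bash
python3 - <<'E'
from cell import ctrl
from h import *
s=ctrl.read_state();shift(s,[494.5,-22.2,0.5],np.pi/2)
E
```

```text
clk 2.65 pos [494.4 -22.4   9.6] rot [-3.140e+00 -2.000e-03  1.574e+00] F [-1.1  0.6  0.4] slide [0.2 0.2 9.1] turn 0.004 rows 0.1 w 47.2
```

>>> {"name": "play_rows", "arguments": {
  "slide": [
    [0,0,5],
    [0,0,9],
    [0,0,9],
    [0,0,9],
    [0,0,9]
  ],
  "turn": [0,0,0,0,0],
  "fingers": [0.55,0.55,0.3,0.2,0.2]
}}

```text
clock: 3.28
eef_pos: [494.9, -22.5, 1.7]
tool_rot: [-3.141, -0.002, 1.574]
force: [-0.4, 0.9, 6.0]
width: 30.2
```

>>> {"name": "play_rows", "arguments": {
  "slide": [
    [0,0,0],
    [0,0,-10],
    [0,0,-40],
    [0,0,-100],
    [0,0,-120]
  ],
  "turn": [0,0,0,0,0],
  "fingers": [0.2,0.2,0.2,0.2,0.2]
}}

```text
clock: 3.9
eef_pos: [496.5, -22.7, 125.3]
tool_rot: [3.137, -0.002, 1.574]
force: [0.3, 0.6, -1.2]
width: 29.8
```

```bash
python3 - <<'E'
from cell import ctrl,vision
from h import *
s=ctrl.read_state();shift(s,[507,231,125],np.pi/2)
im,d=vision.get_image("wrist");cv2.imwrite("pics/w2.png",im)
E
```

```text
clk 3.9 pos [496.5 -22.7 125.3] rot [ 3.137e+00 -2.000e-03  1.574e+00] F [ 0.3  0.6 -1.2] slide [253.6  11.3   0.7] turn 0.003 rows 4.1 w 29.8
```

View pics/w2.png

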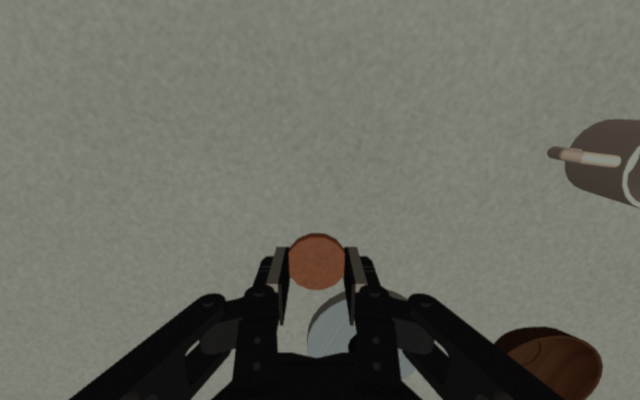

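>>> {"name": "play_rows", "arguments": {
  "slide": [
    [45,3,-20],
    [90,6,-35],
    [135,8,-35],
    [170,10,-35],
    [180,11,-35]
  ],
  "turn": [0,0,0,0,0],
  "fingers": [0.2,0.2,0.2,0.2,0.2]
}}

```text
clock: 4.58
eef_pos: [506.9, 159.9, 161.7]
tool_rot: [3.135, -0.002, 1.578]
force: [-0.8, -1.1, -0.1]
width: 30.3
```

```bash
cat > look.py <<'E'
import sys
from cell import ctrl,vision
from h import *
s=ctrl.read_state();p=vision.camera_params("wrist");im,d=vision.get_image("wrist")
n=sys.argv[1];cv2.imwrite(f"pics/{n}.png",im);np.savez(n+".npz",im=im,d=d,C=cloud(d,p),e=s['eef_pos'])
shift(s,s['eef_pos'],np.pi/2);print(p['position'],p['rotation'])
E
python3 look.py w3
```

```text
clk 4.58 pos [506.9 159.9 161.7] rot [ 3.135e+00 -2.000e-03  1.578e+00] F [-0.8 -1.1 -0.1] slide [0. 0. 0.] turn 0.007 rows 0.0 w 30.3
[505.33425995 242.9987987  304.69778772] [-0.32904715 -0.00608149  0.00732069]
```

View pics/w3.png

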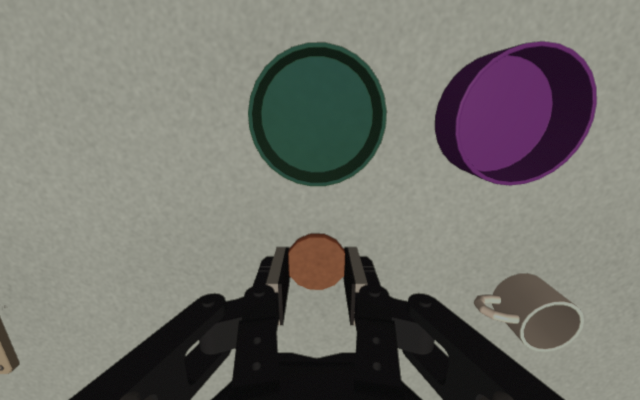

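```bash
cat >> h.py <<'E'
def rays(uv,p):
    uv=np.asarray(uv,float)
    D=np.stack([(uv[:,0]-p['cx'])/p['fx'],-(uv[:,1]-p['cy'])/p['fy'],-np.ones(len(uv))],-1)
    return D@R.from_euler('xyz',p['rotation']).as_matrix().T
def onz(uv,p,z):
    D=rays(uv,p);return p['position']+D*((z-p['position'][2])/D[:,2])[:,None]
E
cat > tinfit.py <<'E'
import sys
from cell import vision
from h import *
z=np.load(sys.argv[1]+".npz");im=z['im'];d=z['d'];C=z['C'];p=vision.camera_params("wrist")
B=cv2.GaussianBlur(im,(3,3),0).astype(int)
m=((B[...,1]-B[...,2]>12)).astype(np.uint8)
n,l,st,ce=cv2.connectedComponentsWithStats(m);i=1+np.argmax(st[1:,4]);print(st[i],ce[i])
c,_=cv2.findContours((l==i).astype(np.uint8),cv2.RETR_EXTERNAL,cv2.CHAIN_APPROX_NONE);c=max(c,key=len)[:,0]
# subpixel expand half px outward neglected
for zz in (48,):
    P=onz(c,p,zz);print("ray",zz,circ(P[:,:2]),circ(P[:,:2],60))
k=(l==i)&(d>0)&(C[...,2]>42)&(C[...,2]<54);print("depth rim",k.sum(),circ(C[k][:,:2]),C[k][:,2].mean())
k=(B[...,2]-B[...,0]>40)&(d>0);k[:230]=0;k[300:]=0;k[:,:280]=0;k[:,355:]=0
q=C[k]-z['e'];print("disc rel tcp",len(q),np.median(q,0),cv2.minEnclosingCircle(q[:,:2].astype(np.float32)))
A=np.c_[q[:,:2],np.ones(len(q))];print("tilt",np.linalg.lstsq(A,q[:,2],rcond=None)[0])
E
python3 tinfit.py w3
```

```text
[  248    42   139   145 14862] [315.94738259 116.21477594]
ray 48 [507.84640128 230.00801389  59.02787159] [507.84659139 229.91057247]
depth rim 2431 [507.73069995 230.41943935  57.07276122] 47.21390596415016
disc rel tcp 2555 [-0.20569445  1.56681309  5.25445908] ((-5.972364902496338, -57.116024017333984), 74.55787658691406)
tilt [0.08796718 0.31225649 4.60924312]
```

>>> {"name": "play_rows", "arguments": {
  "slide": [
    [40,-1,20],
    [69,-1,50],
    [69,-1,90],
    [69,-1,130],
    [69,-1,145]
  ],
  "turn": [0,0,0,0,0],
  "fingers": [0.2,0.2,0.2,0.2,0.2]
}}

```text
clock: 5.25
eef_pos: [505.4, 226.2, 14.6]
tool_rot: [3.139, 0.001, 1.575]
force: [-0.5, 0.3, 0.3]
width: 30.2
```

```bash
python3 - <<'E'
from cell import ctrl
from h import *
s=ctrl.read_state();shift(s,[507.8,229,6.5],np.pi/2)
E
```

```text
clk 5.25 pos [505.4 226.2  14.6] rot [3.139e+00 1.000e-03 1.575e+00] F [-0.5  0.3  0.3] slide [2.8 2.3 8.1] turn 0.005 rows 0.1 w 30.2
```

>>> {"name": "play_rows", "arguments": {
  "slide": [
    [1,1,4],
    [2,2,8],
    [2,2,8],
    [2,2,8],
    [2,2,8]
  ],
  "turn": [0,0,0,0,0],
  "fingers": [0.2,0.2,0.2,0.5,0.55]
}}

```text
clock: 5.88
eef_pos: [507.8, 228.4, 7.2]
tool_rot: [3.138, 0.001, 1.575]
force: [-0.5, -0.4, 1.4]
width: 47.3
```

>>> {"name": "play_rows", "arguments": {
  "slide": [
    [0,0,0],
    [0,0,-20],
    [0,0,-60],
    [0,0,-110],
    [-50,0,-150]
  ],
  "turn": [0,0,0,0,0],
  "fingers": [0.55,0.55,0.55,0.55,0.55]
}}

```text
clock: 6.5
eef_pos: [508.0, 184.1, 158.7]
tool_rot: [3.134, -0.004, 1.583]
force: [1.1, -0.4, 0.3]
width: 47.1
```

```bash
python3 look.py w4; python3 tinfit.py w4
```

```text
clk 6.5 pos [508.  184.1 158.7] rot [ 3.134 -0.004  1.583] F [ 1.1 -0.4  0.3] slide [0. 0. 0.] turn 0.012 rows 0.0 w 47.1
[505.94589646 266.95615593 301.7895925 ] [-0.32751801 -0.00670433  0.01206917]
[  248    75   136   137 13363] [314.85856469 143.62111801]
ray 48 [510.7149198  217.23875038  59.74668068] [510.71475212 217.21722511]
depth rim 2265 [507.76754812 230.6374525   57.07732573] 47.19742784711191
disc rel tcp 0 [nan nan nan] ((0.0, 0.0), 0.0)
tilt [0. 0. 0.]
  return _methods._mean(a, axis=axis, dtype=dtype,
  ret = um.true_divide(
```

View pics/w4.png

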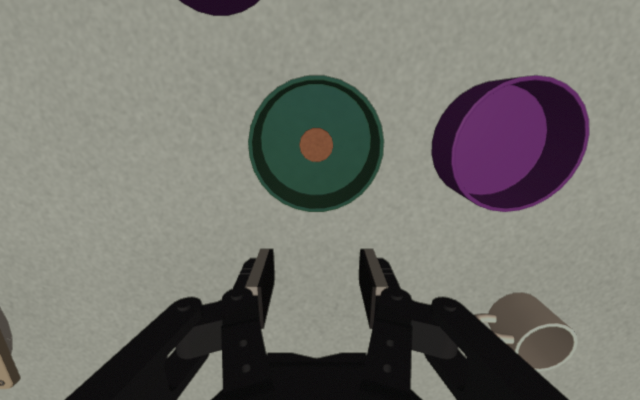

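```bash
sed -i 's/e=s\[.eef_pos.\])/e=s["eef_pos"],pp=p["position"],pr=p["rotation"])/' look.py
sed -i 's/p=vision.camera_params("wrist")/p=dict(vision.camera_params("wrist"),position=z["pp"],rotation=z["pr"])/; s/^q=C\[k\]/if not k.any(): sys.exit()\nq=C[k]/' tinfit.py; python3 look.py w5; python3 tinfit.py w5
```

```text
clk 6.55 pos [510.1 172.5 162. ] rot [3.131 0.005 1.571] F [-0.6 -7.3  1.7] slide [0. 0. 0.] turn -0.0 rows 0.0 w 47.0
[508.62920444 256.649147   304.37784752] [-3.35992782e-01 -9.76183107e-03  2.31003597e-04]
[  244    59   137   140 13573] [311.509541   129.29153466]
ray 48 [507.6113748  230.20658444  59.0327151 ] [507.61066123 230.10725737]
depth rim 2302 [507.78607176 230.54865765  57.06717156] 47.2136847108721
```

>>> {"name": "play_rows", "arguments": {
  "slide": [
    [-60,6,0],
    [-120,12,0],
    [-180,18,0],
    [-240,24,0],
    [-300,30,0]
  ],
  "turn": [0,0,0,0,0],
  "fingers": [0.55,0.55,0.55,0.55,0.55]
}}

```text
clock: 7.22
eef_pos: [539.3, -127.7, 161.0]
tool_rot: [3.132, 0.003, 1.568]
force: [1.0, -0.4, 0.6]
width: 46.8
```

>>> {"name": "play_rows", "arguments": {
  "slide": [
    [-60,6,0],
    [-120,10,0],
    [-130,12,0],
    [-130,12,0],
    [-130,12,0]
  ],
  "turn": [0,0,0,0,0],
  "fingers": [0.55,0.55,0.55,0.55,0.55]
}}

```text
clock: 7.85
eef_pos: [551.2, -255.1, 161.5]
tool_rot: [3.132, 0.001, 1.571]
force: [-1.3, 0.3, -0.4]
width: 47.2
```

```bash
python3 look.py w6; python3 - <<'E'
from h import *
z=np.load("w6.npz");C=z['C'];d=z['d'];e=z['e'];im=z['im']
m=(d>0)
m[240:]=0
for nm,lo,hi,r in(("disc",18,25,67),("collar",38,44,22),("stem",62,70,9)):
    k=m&(C[...,2]>lo)&(C[...,2]<hi)&(np.hypot(C[...,0]-552,C[...,1]+188)<75)
    q=C[k];print(nm,k.sum(),q.mean(0).round(1),q.min(0).round(1),q.max(0).round(1),cv2.minEnclosingCircle(q[:,:2].astype(np.float32)))
E
```

```text
clk 7.85 pos [ 551.2 -255.1  161.5] rot [3.132e+00 1.000e-03 1.571e+00] F [-1.3  0.3 -0.4] slide [0. 0. 0.] turn 0.0 rows 0.0 w 47.2
[ 549.76815592 -171.47000859  304.13808449] [-0.33296045 -0.0091379   0.0008228 ]
disc 14340 [ 553.3 -186.1   21.1] [ 487. -257.   18.] [ 620.2 -124.3   25. ] ((553.6220703125, -190.71444702148438), 66.96864318847656)
collar 847 [ 553.5 -190.    40.8] [ 532.2 -211.8   38.1] [ 575.3 -169.5   43.4] ((553.575927734375, -190.762451171875), 21.862525939941406)
stem 398 [ 553.5 -190.6   66.1] [ 545.3 -199.7   63. ] [ 562.3 -182.4   68.1] ((553.4478759765625, -190.78173828125), 8.939011573791504)
```

View pics/w6.png

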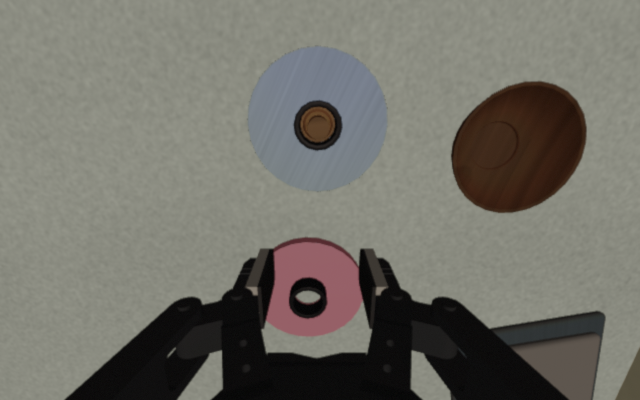

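>>> {"name": "play_rows", "arguments": {
  "slide": [
    [55,2,20],
    [64,2,50],
    [64,2,70],
    [64,2,80],
    [64,2,80]
  ],
  "turn": [0,0,0,0,0],
  "fingers": [0.4,0.4,0.4,0.4,0.4]
}}

```text
clock: 8.52
eef_pos: [553.9, -190.5, 81.3]
tool_rot: [3.133, 0.001, 1.573]
force: [-0.4, -0.3, -0.2]
width: 34.4
```

```bash
python3 - <<'E'
from cell import ctrl
from h import *
s=ctrl.read_state();shift(s,[553.5,-190.7,44.5],np.pi/2)
E
```

```text
clk 8.53 pos [ 553.9 -190.5   81.3] rot [3.133e+00 1.000e-03 1.573e+00] F [-0.4 -0.3 -0.2] slide [-0.1 -0.7 36.8] turn 0.002 rows 0.6 w 34.4
```

>>> {"name": "play_rows", "arguments": {
  "slide": [
    [0,-0.5,15],
    [0,-0.5,28],
    [0,-0.5,35],
    [0,-0.5,37],
    [0,-0.5,37]
  ],
  "turn": [0,0,0,0,0],
  "fingers": [0.4,0.4,0.4,0.4,0.4]
}}

```text
clock: 9.15
eef_pos: [553.8, -190.6, 44.2]
tool_rot: [3.133, 0.001, 1.573]
force: [-0.2, 0.2, 0.3]
width: 33.9
```

>>> {"name": "play_rows", "arguments": {
  "slide": [
    [0,0,0],
    [0,0,0],
    [0,0,0],
    [0,0,0],
    [0,0,0]
  ],
  "turn": [0,0,0,0,0],
  "fingers": [0.2,0.05,0.05,0.05,0.05]
}}

```text
clock: 9.78
eef_pos: [554.0, -190.6, 44.8]
tool_rot: [3.132, 0.002, 1.573]
force: [-0.5, -0.5, 6.1]
width: 15.0
```

>>> {"name": "play_rows", "arguments": {
  "slide": [
    [0,0,0],
    [0,0,-3],
    [0,0,-8],
    [0,0,-15],
    [0,0,-25]
  ],
  "turn": [0,0,0,0,0],
  "fingers": [0.05,0.05,0.05,0.05,0.05]
}}

```text
clock: 10.4
eef_pos: [553.6, -190.6, 70.2]
tool_rot: [3.132, 0.002, 1.573]
force: [0.5, -0.1, -3.2]
width: 15.4
```

```bash
python3 look.py w7; python3 - <<'E'
from cell import ctrl,vision
import cv2
print(ctrl.read_state()['force'])
im,d=vision.get_image("scene");cv2.imwrite("pics/s7.png",cv2.resize(im[200:320,150:350],None,fx=4,fy=4))
E
```

```text
clk 10.4 pos [ 553.6 -190.6   70.2] rot [3.132e+00 2.000e-03 1.573e+00] F [ 0.5 -0.1 -3.2] slide [0. 0. 0.] turn 0.002 rows 0.0 w 15.4
[ 552.11622109 -106.89919814  212.84618222] [-0.33304051 -0.00865897  0.00219179]
[-0.66825666 -0.50644869 -1.37145726]
```

View pics/w7.png

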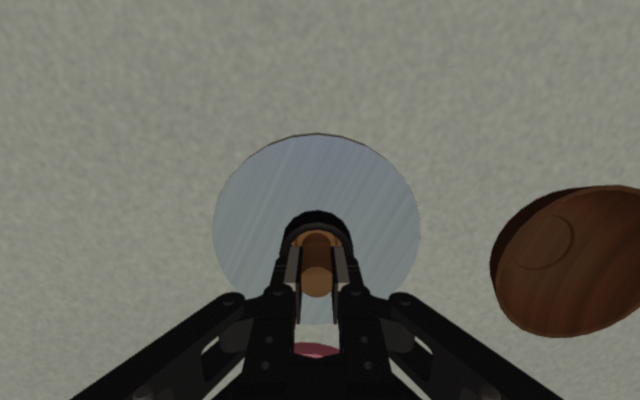

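View pics/s7.png

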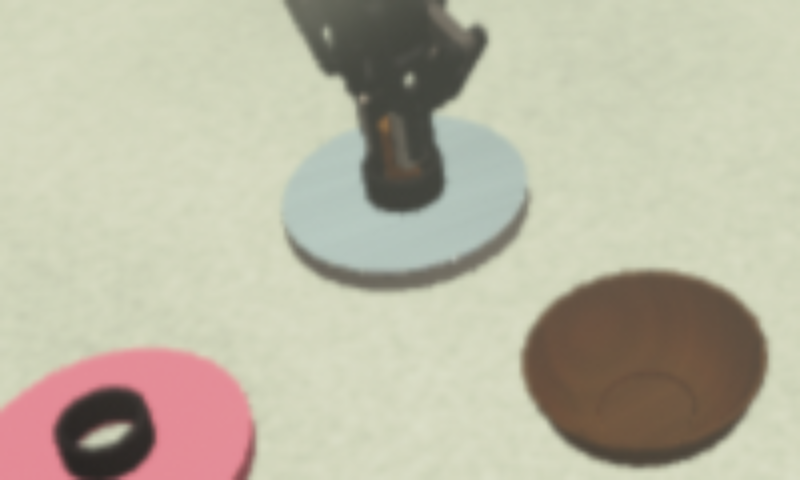

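```bash
cat > lidfit.py <<'E'
import sys
from h import *
z=np.load(sys.argv[1]+".npz");C=z['C'];d=z['d'];e=z['e'];im=z['im'].astype(int)
off=float(sys.argv[2]) # expected disc top rel tcp
Q=C-e
k=(d>0)&(abs(Q[...,2]-off)<8)&(im[...,0]-im[...,2]>0)&(np.hypot(Q[...,0],Q[...,1])<75)&(np.hypot(Q[...,0],Q[...,1])>28)
q=Q[k];A=np.c_[q[:,:2],np.ones(len(q))];print("n",len(q),"plane",np.linalg.lstsq(A,q[:,2],rcond=None)[0].round(4))
# outer edge points fit
c,_=cv2.findContours(k.astype(np.uint8),cv2.RETR_EXTERNAL,cv2.CHAIN_APPROX_NONE);c=max(c,key=len)[:,0]
P=Q[c[:,1],c[:,0]];P=P[np.isfinite(P).all(1)];r=np.hypot(P[:,0],P[:,1]);P=P[r>55];print("edge",len(P),circ(P[:,:2],67),circ(P[:,:2]))
E
python3 lidfit.py w7 -23.5
```

```text
n 20856 plane [ 1.9000e-03  1.0000e-04 -2.3737e+01]
edge 453 [ 0.08569264 -0.70062727] [ 0.09054392  0.59286783 65.57303228]
```

>>> {"name": "play_rows", "arguments": {
  "slide": [
    [0,0,-25],
    [15,-1,-50],
    [45,-4,-70],
    [85,-9,-70],
    [130,-14,-70]
  ],
  "turn": [0,0,0,0,0],
  "fingers": [0.05,0.05,0.05,0.05,0.05]
}}

```text
clock: 11.12
eef_pos: [539.7, -60.3, 141.3]
tool_rot: [3.128, 0.003, 1.571]
force: [1.1, -0.4, -2.0]
width: 15.3
```

>>> {"name": "play_rows", "arguments": {
  "slide": [
    [40,-4,0],
    [80,-8,0],
    [120,-12,0],
    [160,-16,0],
    [200,-20,0]
  ],
  "turn": [0,0,0,0,0],
  "fingers": [0.05,0.05,0.05,0.05,0.05]
}}

```text
clock: 11.75
eef_pos: [519.4, 141.1, 140.6]
tool_rot: [3.128, 0.003, 1.571]
force: [-0.6, 0.4, -2.9]
width: 15.2
```

```bash
python3 - <<'E'
from cell import ctrl
from h import *
s=ctrl.read_state();shift(s,[507.7,230.3,140],np.pi/2);print(s['qpos'].round(2))
E
```

```text
clk 11.75 pos [519.4 141.1 140.6] rot [3.128e+00 3.000e-03 1.571e+00] F [-0.6  0.4 -2.9] slide [ 89.2 -11.7   0.2] turn 0.0 rows 1.4 w 15.2
[-0.13  0.6  -0.28  1.93  0.28  0.64 -0.59]
```

```bash
python3 look.py w8; python3 tinfit.py w8;python3 lidfit.py w8 -23.5
```

```text
clk 11.75 pos [519.4 141.1 140.6] rot [3.128e+00 3.000e-03 1.571e+00] F [-0.6  0.4 -2.9] slide [0. 0. 0.] turn 0.0 rows 0.0 w 15.2
[517.46610328 224.8807387  283.15517395] [-0.33410189 -0.01301414  0.00053094]
[  221     5   157   149 14751] [296.73622127  80.99376313]
ray 48 [507.26639854 233.65875684  56.9233839 ] [507.47194948 231.14746775]
depth rim 2571 [507.82835524 230.29624469  57.03183023] 47.213309173673025
disc rel tcp 1067 [1.35170880e-02 1.68456126e+00 2.10203078e+01] ((-0.18204116821289062, -4.712224960327148), 15.519892692565918)
tilt [ 1.18224392e-02 -1.30053250e+00  1.19223915e+01]
n 20691 plane [ 8.4000e-03 -1.1000e-03 -2.3728e+01]
edge 454 [-0.15691197 -1.30404677] [-1.54780635e-01  4.96096946e-02  6.55417270e+01]
```

View pics/w8.png

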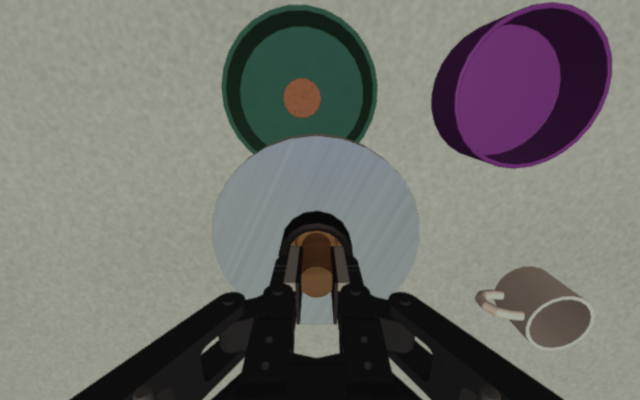

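Tin fit unchanged at (507.8, 230.3), with the disc visible flat at px (302,98). Next, move over the tin, then lower.

>>> {"name": "play_rows", "arguments": {
  "slide": [
    [40,-6,0],
    [75,-10,10],
    [88,-12,30],
    [89,-12,40],
    [89,-12,45]
  ],
  "turn": [0,0,0,0,0],
  "fingers": [0.05,0.05,0.05,0.05,0.05]
}}

```text
clock: 12.42
eef_pos: [506.6, 236.9, 95.7]
tool_rot: [3.128, -0.003, 1.578]
force: [0.3, -0.1, -3.3]
width: 15.5
```

>>> {"name": "play_rows", "arguments": {
  "slide": [
    [0,0,0],
    [0,0,0]
  ],
  "turn": [0,0],
  "fingers": [0.05,0.05]
}}

```text
clock: 12.68
eef_pos: [507.2, 236.0, 96.2]
tool_rot: [3.127, -0.003, 1.576]
force: [-0.6, 0.3, -2.5]
width: 15.2
```

```bash
python3 - <<'E'
from cell import ctrl
from h import *
s=ctrl.read_state();shift(s,[507.8,230.4,78.5],np.pi/2);print(s['qpos'].round(2))
E
```

```text
clk 12.68 pos [507.2 236.   96.2] rot [ 3.127e+00 -3.000e-03  1.576e+00] F [-0.6  0.3 -2.5] slide [-5.7  0.3 17.7] turn 0.005 rows 0.3 w 15.2
[-0.33  0.69 -0.24  1.9   0.29  0.57 -0.76]
```

>>> {"name": "play_rows", "arguments": {
  "slide": [
    [-3,0.5,-1],
    [-5.5,0.5,-1],
    [-5.5,0.5,-1],
    [-5.5,0.5,-1]
  ],
  "turn": [0,0,0,0],
  "fingers": [0.05,0.05,0.05,0.05]
}}

```text
clock: 13.18
eef_pos: [507.7, 230.6, 97.2]
tool_rot: [3.127, -0.003, 1.576]
force: [-0.2, -0.1, -2.8]
width: 15.2
```

```bash
python3 - <<'E'
from cell import ctrl
from h import *
s=ctrl.read_state();shift(s,[507.8,230.4,78.5],np.pi/2)
E
python3 look.py w9; python3 lidfit.py w9 -23.7
```

```text
clk 13.18 pos [507.7 230.6  97.2] rot [ 3.127e+00 -3.000e-03  1.576e+00] F [-0.2 -0.1 -2.8] slide [-0.2 -0.2 18.7] turn 0.005 rows 0.3 w 15.2
clk 13.18 pos [507.7 230.6  97.2] rot [ 3.127e+00 -3.000e-03  1.576e+00] F [-0.2 -0.1 -2.8] slide [0. 0. 0.] turn 0.005 rows 0.0 w 15.2
[505.14167003 313.64473388 240.15007147] [-0.32871042 -0.01405042  0.00558611]
n 20828 plane [ 9.30000e-03  4.60000e-03 -2.37317e+01]
edge 454 [-0.32335731 -0.69423255] [-0.3223675   0.63451516 65.54184883]
```

>>> {"name": "play_rows", "arguments": {
  "slide": [
    [0,0,4],
    [0,0,8],
    [0,0,11],
    [0,0,13],
    [0,0,14]
  ],
  "turn": [0,0,0,0,0],
  "fingers": [0.05,0.05,0.05,0.05,0.05]
}}

```text
clock: 13.85
eef_pos: [507.8, 230.7, 83.0]
tool_rot: [3.127, -0.003, 1.576]
force: [0.2, 0.0, -2.3]
width: 15.3
```

>>> {"name": "play_rows", "arguments": {
  "slide": [
    [0,0,2],
    [0,0,4],
    [0,0,5],
    [0,0,5]
  ],
  "turn": [0,0,0,0],
  "fingers": [0.05,0.05,0.05,0.05]
}}

```text
clock: 14.35
eef_pos: [508.3, 230.9, 78.8]
tool_rot: [3.126, -0.003, 1.576]
force: [0.1, -1.0, 5.6]
width: 15.4
```

>>> {"name": "play_rows", "arguments": {
  "slide": [
    [0,0,0],
    [0,0,0],
    [0,0,0],
    [0,0,-3],
    [0,0,-10]
  ],
  "turn": [0,0,0,0,0],
  "fingers": [0.3,0.45,0.45,0.45,0.45]
}}

```text
clock: 14.98
eef_pos: [507.9, 230.8, 88.9]
tool_rot: [3.127, -0.003, 1.576]
force: [0.3, -0.6, -0.4]
width: 38.5
```

>>> {"name": "play_rows", "arguments": {
  "slide": [
    [0,0,-40],
    [-20,0,-60],
    [-60,0,-75],
    [-70,0,-75],
    [-70,0,-75]
  ],
  "turn": [0,0,0,0,0],
  "fingers": [0.45,0.45,0.6,0.8,0.8]
}}

```text
clock: 15.6
eef_pos: [507.3, 160.0, 163.9]
tool_rot: [3.126, -0.003, 1.575]
force: [0.2, -0.0, -0.5]
width: 68.6
```

```bash
python3 look.py w10; python3 - <<'E'
from h import *
from cell import vision
z=np.load("w10.npz");C=z['C'];d=z['d']
m=(d>0);m[245:]=0
for nm,lo,hi in(("disc",48,60),("collar",72,79),("stem",95,105)):
    k=m&(C[...,2]>lo)&(C[...,2]<hi)&(np.hypot(C[...,0]-508,C[...,1]-231)<75)
    q=C[k];print(nm,k.sum(),np.median(q,0).round(1),cv2.minEnclosingCircle(q[:,:2].astype(np.float32)))
    A=np.c_[q[:,:2]-[508,231],np.ones(len(q))];print(np.linalg.lstsq(A,q[:,2],rcond=None)[0].round(4))
im,d=vision.get_image("scene");cv2.imwrite("pics/s10.png",cv2.resize(im[100:220,280:440],None,fx=5,fy=5))
E
```

```text
clk 15.6 pos [507.3 160.  163.9] rot [ 3.126e+00 -3.000e-03  1.575e+00] F [ 0.2 -0.  -0.5] slide [0. 0. 0.] turn 0.004 rows 0.0 w 68.6
[504.81591183 243.11791116 306.89885769] [-0.32865816 -0.0146125   0.00414751]
disc 18583 [506.7 238.9  55.1] ((507.7952880859375, 230.59747314453125), 67.00650787353516)
[-6.00000e-04  1.00000e-04  5.50616e+01]
collar 1110 [507.3 231.9  74.8] ((507.70257568359375, 230.62603759765625), 21.882553100585938)
[-1.10000e-03  2.90000e-03  7.47261e+01]
stem 536 [508.4 230.6 100.1] ((508.14923095703125, 230.50843811035156), 8.976578712463379)
[4.100000e-03 5.500000e-03 1.000784e+02]
```

View pics/w10.png

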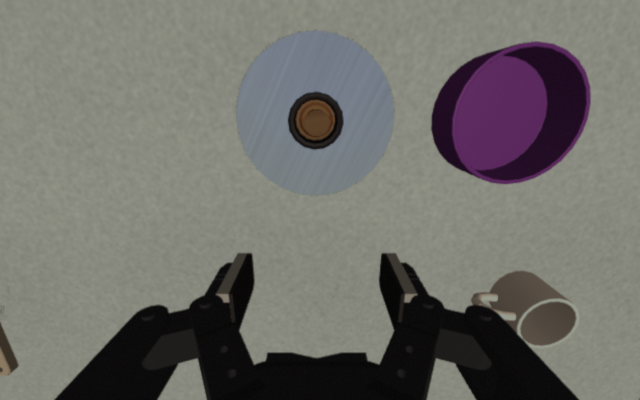

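View pics/s10.png

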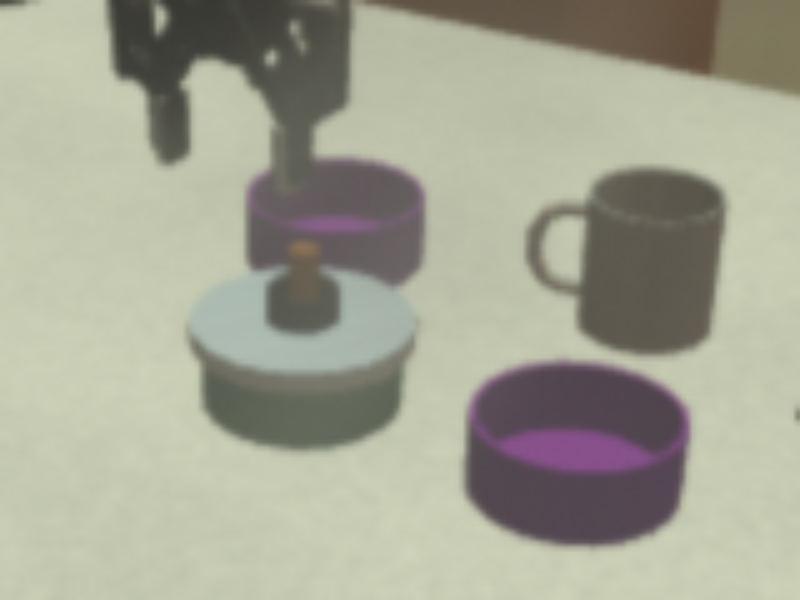

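>>> {"name": "play_rows", "arguments": {
  "slide": [
    [40,0,10],
    [70,0,25],
    [71,0,45],
    [71,0,52],
    [71,0,52]
  ],
  "turn": [0,0,0,0,0],
  "fingers": [0.75,0.75,0.75,0.75,0.75]
}}

```text
clock: 16.32
eef_pos: [506.8, 233.2, 111.3]
tool_rot: [3.128, -0.003, 1.578]
force: [-0.4, -1.0, -0.4]
width: 64.4
```

```bash
python3 - <<'E'
from cell import ctrl
from h import *
s=ctrl.read_state();shift(s,[507.7,230.6,59],np.pi/2)
E
```

```text
clk 16.32 pos [506.8 233.2 111.3] rot [ 3.128e+00 -3.000e-03  1.578e+00] F [-0.4 -1.  -0.4] slide [-2.8  0.2 52.3] turn 0.007 rows 0.8 w 64.4
```

>>> {"name": "play_rows", "arguments": {
  "slide": [
    [-3,0,10],
    [-3,0,25],
    [-3,0,40],
    [-3,0,46],
    [-3,0,46]
  ],
  "turn": [0,0,0,0,0],
  "fingers": [0.75,0.75,0.75,0.75,0.75]
}}

```text
clock: 16.95
eef_pos: [507.0, 230.3, 64.6]
tool_rot: [3.129, -0.003, 1.578]
force: [-0.9, 0.5, -0.2]
width: 63.8
```

```bash
python3 - <<'E'
from cell import ctrl
from h import *
s=ctrl.read_state();shift(s,[507.7,230.6,59],np.pi/2)
E
```

```text
clk 16.95 pos [507.  230.3  64.6] rot [ 3.129e+00 -3.000e-03  1.578e+00] F [-0.9  0.5 -0.2] slide [0.3 0.6 5.6] turn 0.007 rows 0.1 w 63.8
```

>>> {"name": "play_rows", "arguments": {
  "slide": [
    [0,0.6,3],
    [0,0.6,5],
    [0,0.6,5],
    [0,0.6,5],
    [0,0.6,5]
  ],
  "turn": [0,0,0,0,0],
  "fingers": [0.75,0.75,0.65,0.58,0.54]
}}

```text
clock: 17.58
eef_pos: [507.8, 230.3, 59.7]
tool_rot: [3.129, -0.003, 1.578]
force: [0.5, -0.4, 0.8]
width: 46.1
```

>>> {"name": "play_rows", "arguments": {
  "slide": [
    [0,0,0],
    [0,0,0],
    [0,0,0],
    [0,0,0]
  ],
  "turn": [0,0,0,0],
  "fingers": [0.5,0.4,0.35,0.35]
}}

```text
clock: 18.08
eef_pos: [507.8, 230.3, 60.3]
tool_rot: [3.129, -0.003, 1.579]
force: [-0.3, -0.4, 5.0]
width: 41.6
```

>>> {"name": "play_rows", "arguments": {
  "slide": [
    [0,0,-3],
    [0,0.1,-8],
    [0,0.2,-16],
    [0,0.4,-26],
    [0,0.5,-38]
  ],
  "turn": [0,0,0,0,0],
  "fingers": [0.35,0.35,0.35,0.35,0.35]
}}

```text
clock: 18.7
eef_pos: [507.9, 230.2, 99.1]
tool_rot: [3.129, -0.003, 1.579]
force: [0.6, -0.3, -2.6]
width: 41.3
```

```bash
python3 - <<'E'
from cell import ctrl,vision
from h import *
s=ctrl.read_state();shift(s,[507.8,230.3,155],np.pi/2)
im,d=vision.get_image("scene");cv2.imwrite("pics/s11.png",cv2.resize(im[100:220,280:440],None,fx=5,fy=5))
E
```

```text
clk 18.7 pos [507.9 230.2  99.1] rot [ 3.129e+00 -3.000e-03  1.579e+00] F [ 0.6 -0.3 -2.6] slide [  0.2   0.7 -55.9] turn 0.008 rows 0.9 w 41.3
```

View pics/s11.png

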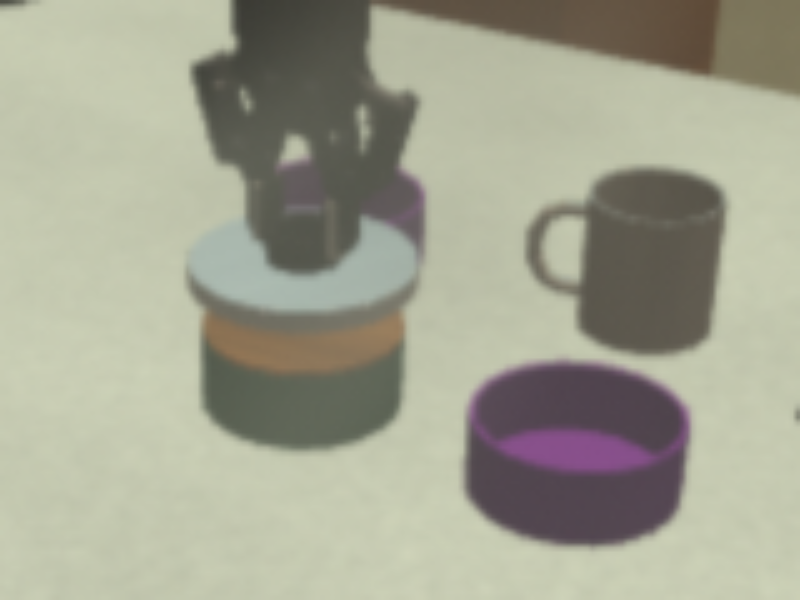

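>>> {"name": "play_rows", "arguments": {
  "slide": [
    [0,0.2,-15],
    [0,0.5,-35],
    [0,0.8,-60],
    [0,1,-80],
    [0,1,-90]
  ],
  "turn": [0,0,0,0,0],
  "fingers": [0.35,0.35,0.35,0.35,0.35]
}}

```text
clock: 19.38
eef_pos: [508.9, 230.7, 192.5]
tool_rot: [3.124, -0.005, 1.578]
force: [0.3, 0.2, -1.1]
width: 41.2
```

>>> {"name": "play_rows", "arguments": {
  "slide": [
    [0,0,0],
    [0,0,0]
  ],
  "turn": [0,0],
  "fingers": [0.35,0.35]
}}

```text
clock: 19.62
eef_pos: [508.6, 230.4, 192.0]
tool_rot: [3.125, -0.004, 1.578]
force: [0.2, -0.4, -1.4]
width: 41.5
```

```bash
python3 look.py w12; python3 lidfit.py w12 -4; python3 - <<'E'
from cell import ctrl,vision
from h import *
s=ctrl.read_state();print(s['eef_pos'],s['tool_rot'],s['force'],s['qd'].round(3))
im,d=vision.get_image("scene");cv2.imwrite("pics/s12.png",cv2.resize(im[60:240,260:460],None,fx=4,fy=3))
C=cloud(d,vision.camera_params("scene"))
k=(d>0)&(C[...,2]>94)&(C[...,2]<104)&(np.hypot(C[...,0]-512,C[...,1]-228)<25);print("stem top",k.sum(),C[k].mean(0) if k.any() else None)
k=(d>0)&(np.hypot(C[...,0]-510,C[...,1]-228)<75)&(C[...,2]>130)&(C[...,2]<200)
im2,d2=vision.get_image("top");cv2.imwrite("pics/t12.png",im2)
E
```

```text
clk 19.62 pos [508.6 230.4 192. ] rot [ 3.125 -0.004  1.578] F [ 0.2 -0.4 -1.4] slide [0. 0. 0.] turn 0.008 rows 0.0 w 41.5
[505.55495074 313.22867885 335.13714148] [-0.32711237 -0.01606829  0.00785874]
n 24627 plane [ 3.2000e-03  2.3000e-03 -5.2682e+00]
edge 464 [-0.14027723 -0.51623506] [-0.15169618  1.03153997 65.5877057 ]
[508.47013255 230.37459091 191.78127809] [ 3.12536637 -0.00414581  1.57856337] [ 0.10470447 -1.18593963 -1.1101284 ] [-0.001  0.003 -0.001 -0.001 -0.     0.     0.001]
stem top 30 [509.52687799 228.30951834  99.59971186]
```

View pics/s12.png

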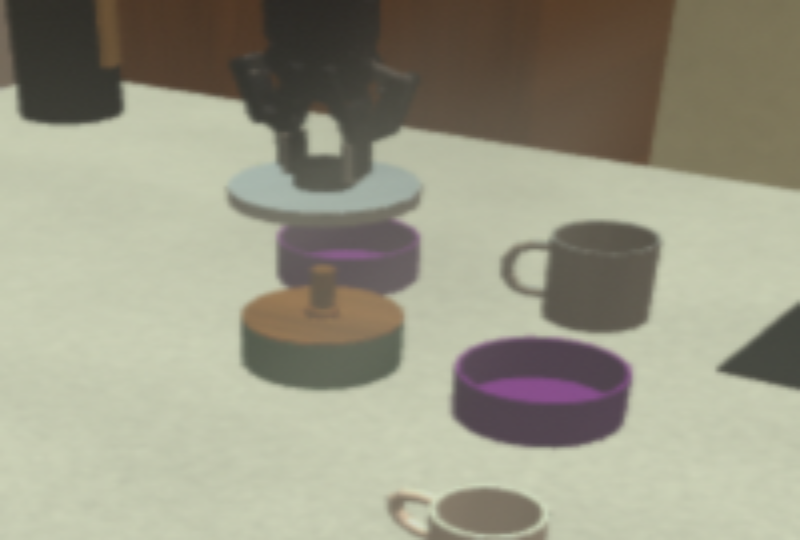

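View pics/w12.png

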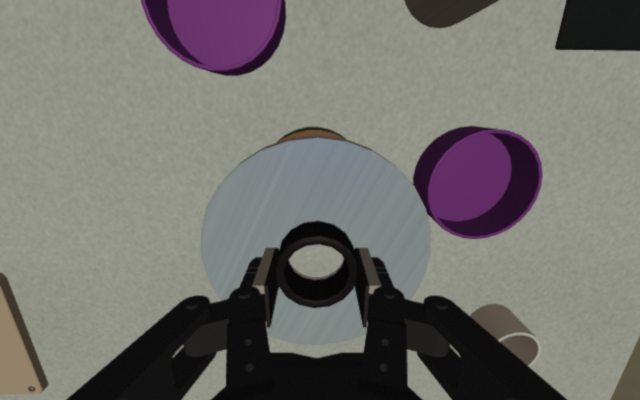

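View pics/t12.png

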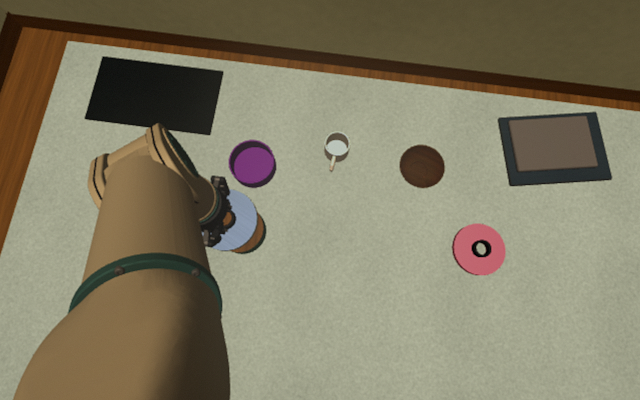

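The outer lid is held level about 13 cm up. The inner lid is still seated, with its stem top at z ≈ 99.6, and the bystanders haven't moved. I'm handing it in.

```bash
python3 - <<'E'
from cell import ctrl
print(ctrl.finish_job())
E
```

```text
the job is handed in; nothing more can be done
None
```

The job is done and handed in at about 20 s. The clay disc is flat in the green tin and the inner lid is fully home. The arm is holding the outer lid level, alone, about 13 cm above where it sat.

- **Disc:** the wrist camera showed it lying flat in the tin both before and during the lid approach.
- **Lids on the tin:** after letting go, the stem top measured z = 100.1 mm (100 mm expected) and the outer lid's top 55.1 mm (55 mm expected), both level.
- **Outer lid lifted:** its top is at about z = 187 mm and level to about 0.2°. It hangs clear of everything but the fingers.
- **Inner lid afterwards:** the scene camera still puts the stem top at about z = 99.6 mm.
- **Bystanders:** the bowl and cup look unmoved in the top view. The milk jug is hidden there by the arm, but it looks unmoved in the scene view.

**Disagreements:**
- The scene and top cameras differed by about 4–5 mm, so I used the wrist camera for the grasps and placing.
- The gripper's width reading was about 3 mm under the true size when gripping.
- The tool ended about 0.9° off vertical.

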